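# Shoot the bolt of the sample chest past its spring catch

## Robot

A 6-joint arm with a two-finger parallel gripper is mounted at the origin on the work surface. World frame = base frame: x ahead of the robot, y to its left, z up, the work surface at z = 0. Lengths are in mm, angles in rad, forces in N, time in s.
With the tool pointing down it reaches from about 325 to 775 mm from the base axis. Payload 9.3 kg.
Tool frame: the origin (TCP) lies at the very end of the fingers, on their centre line; the grasp point (between the pads) lies 19 mm behind it (arm.grip_depth is the distance from the TCP to the grasp point, in mm); z points along the fingers, y is the direction in which the jaws open and shut (so a half turn about z gives the same grasp; the last joint's range is limited). The gripper opens to 85 mm and grips with 20 to 120 N. Pads are 22 mm wide; open, the fingers measure 114 mm over their backs; the gripper's body (76 mm by 85 mm) begins 54 mm behind the grasp point. The pads swing forward as they close: fully open they stand 13 mm farther back than shut.
Start: joints at [1.145, 0.259, 0.021, 1.334, 0, 1.418], TCP at [148.187, 529.658, 231.279] pointing down, gripper open.
Joint ranges: [-3.04, 3.04], [-0.91, 1.82], [-1.04, 1.36], [-1.92, 1.95], [-1.52, 1.45], [-3.14, 3.14]. Speed limits (rad/s): [2.22, 2.22, 2.79, 3.14, 3.14, 3.14].

## Interface

Orientations are given as a unit quaternion [x, y, z, w].
In Python, from workcell import arm gives the robot as it stands.
- The arm moves only by the tool apply_moves, never from a script. Its argument "steps" is a list of rows, each an object of numbers: "dx", "dy", "dz": the shift along the tool's x, y, z in mm; "roll": the turn about the tool's z in degrees; "grip": the closure, from -1 (fully open) to 1 (shut). A call has 1 to 10 rows; each row shifts and turns the pose as measured when the row begins, along the tool's axes as they then stand; what a row does not reach is not made up. A row lasts 1/12 s, in which the tool goes at most 41.7 mm and 7.16 degrees, less where a joint would pass 70% of its speed; a pose out of reach is approached as far as the arm can. A call with a gripper value outside its range is refused whole. The fingers move at their own pace and stop on an object; "grip_force" is the grip in N (left out, the last holds). Time passes only in rows, so rows that do not move let the fingers close. It gives the time, the measured TCP pose, the force and the opening at its end, in the units of the state.
- arm.observe(): the state, without advancing time (a new reading comes with each control period).
- arm.camera(name): name is "scene" or "top" or "wrist"; returns a dict with "image" (384x512x3 uint8, red, green, blue), "range_z" (384x512 float32, mm along the optical axis (not along the pixel's ray), 0 where there is no reading), "camera_matrix" (3x3 intrinsics, pixels), "rvec" (rotation vector, rad) and "tvec" (3), from world to camera coordinates, as OpenCV has them. Camera axes: x right, y down, z forward; pixel columns grow to the right and rows downward; lengths in mm; the calibration is good to about 2 mm. A picture is of the moment at which its call begins.
- arm.hand_in(): hands the job in, once; it reports no verdict.
The state is a dict: "clock": time; "joint_pos": joint angles; "joint_velocities": joint speeds; "joint_efforts": joint torques, N m; "position": TCP position; "eef_rot": TCP orientation; "ft_force": force on the tool from outside, world axes, zero at the start; "wrist_torque": the same for the moment, N m; "gripper_width": finger opening in mm.
Only numpy, scipy, OpenCV 4.12 (cv2) and the standard library are available. Lean on these libraries where they do the work, as an engineer would, in place of code of your own. Each camera call takes 0.05 s, during which the arm holds its last target.

## Task

Bolt the shut lid of the white sample chest: hold the sprung press bar down with one fingertip and, keeping it down for the whole stroke, push the bolt's upright tab with the other fingertip until the bolt is fully home through the keeper on the lid, without forcing it. Then let the press bar spring back up so that it locks the bolt, and take the hand clear. Only press and push with the fingers; everything else stays where it stands.

Things in the scene. Friction and masses are not known exactly. Their poses are not given: they have to be found in the camera images.
- chest: White sample chest, 220 x 340 x 90 mm, fixed. Origin: at bench height under the bolt's centre line (box from x -90 to 130, y -150 to 190 mm); z up. Turned up to 0.4 rad. Its grey deck, at z = 90 mm, carries the bolt; the shut white lid leaf (stays shut) covers y > 57 mm and has a black bar handle at y = 155 mm, not needed. 'Over the deck' below means above z = 90 mm.
- keeper (a point): Centre of the keeper, a fixed steel arch on the lid that the bolt's end goes through: chest x = 0, y = 80 mm, 26 mm long along y, its top 33 mm over the deck.
- bolt (a joint): Bolt travel (m) along the chest's +y, towards the lid: 0 drawn back, 0.068 fully home (firm stop). Starts at 0 to 0.006. Bar on x = 0, 16 mm wide, top 26 mm (guides 32 mm) over the deck. Slides with about 3 N. Press bar up, the catch tooth stops it at 0.008, drops into part-way notches at 0.025-0.028 and 0.045-0.048, and locks it home from 0.065 on.
- tab (a point): Centre of the bolt's push tab, an upright steel plate 40 mm wide (chest x), 12 mm thick (chest y), from 26 to 60 mm over the deck; moves with the bolt. At bolt 0 it is at chest x = 16, y = -80 mm, 43 mm over the deck. Push on the face that looks to the chest's -y, away from the lid. Axes as the chest's.
- catch (a joint): How far the press bar is down (m): 0 up, 0.010 at its bottom stop. The bolt is free above about 0.0065. The spring pushes up with about 3 N at 0 and 7 N at the bottom, and returns the bar by itself.
- press_bar (a point): Centre of the top face of the sprung press bar (safety catch), a plain aluminium bar beside and parallel to the bolt, 24 mm wide (chest x), 140 mm long (chest y), at chest x = -34, y = -62 mm, top 46 mm over the deck when up, 36 when down. It goes down level wherever it is pressed, so a fingertip may slide along it. Axes as the chest's.
- vial: Small amber vial with white cap, 24 mm across, 46 mm high, standing on the deck behind the bolt (chest x about 100 mm). Origin: centre of its underside. Leave alone.
- slide_box: Grey slide box with white lid, 36 x 80 x 30 mm, on the deck behind the bolt (chest x about 100, y about -80 mm). Origin: centre of its underside. Leave alone.
- dishes: Two stacked clear round dishes, 60 mm across, 28 mm high, on the lid. Origin: centre of the underside. Leave alone.
- flask: Conical glass flask, 84 mm across, 120 mm high, on the bench beside the chest or off to the right. Origin: centre of its underside. Leave alone.
- beaker: Glass beaker, 68 mm across, 85 mm high, on the bench beside the chest or off to the right. Origin: centre of its underside. Leave alone.
- bottle: Capped glass bottle, 64 mm across, 140 mm high, on the bench beside the chest or off to the right. Origin: centre of its underside. Leave alone.
- tube_rack: White tube rack with capped tubes, 75 x 160 mm, 98 mm high over the caps, on the bench to the left. Origin: centre of its underside. Leave alone.

How it is judged:
By the outcome, as a careful person would: the job done as asked, in the order asked, and still so for the second after the job is handed in, with the robot touching nothing.
It also fails if it takes over 50 s, if anything falls off the work surface, if the arm or the gripper's body presses on something with over 40 N, if the wrist force passes 120 N, or if a joint passes its speed limit or range.

## Working session

There is one attempt and no reset: what is moved stays moved. The work goes in short steps, Python scripts to look and compute and a tool call to move; the robot and the scene stay as the last step left them, time stands still between calls to the robot, and variables do not carry over. Pictures are saved under pics/ and viewed, and the job is handed in when it is done.

Besides the shell and the picture viewer there is one more tool, called after "Call:" in YAML: its name, and indented under it one key for each argument. apply_moves: Moves the arm, as the interface text tells. Its arguments: {"type":"object","properties":{"steps":{"type":"array"},"grip_force":{"type":"number"}},"required":["steps"]}

```bash
ls; mkdir -p pics
python3 - <<'E'
from workcell import arm
import cv2
o=arm.observe(); print(o)
for n in("scene","top","wrist"):
    c=arm.camera(n); cv2.imwrite(f"pics/{n}0.png",c["image"][:,:,::-1]); import pickle; pickle.dump(c,open(f"{n}0.pkl","wb"))
    print(n,c["camera_matrix"].tolist(),c["rvec"],c["tvec"])
E
```

```text
pics
{'clock': 0.0, 'joint_pos': array([ 1.14537075e+00,  2.59226413e-01,  2.07487800e-02,  1.33370874e+00,
       -8.64701299e-07,  1.41821526e+00]), 'joint_velocities': array([ 0.00048678,  0.00167329, -0.00218521, -0.00285329,  0.00124157,
        0.0002089 ]), 'joint_efforts': array([-4.57718706e-04, -5.55639982e+01,  3.44537008e+01,  1.35868049e-02,
       -2.43873656e-04,  4.96555117e-07]), 'position': array([148.08467737, 529.39215948, 230.64247255]), 'eef_rot': array([ 1.35999455e-01,  9.90708668e-01, -6.66320887e-04, -1.97664587e-04]), 'ft_force': array([-0.741251  ,  0.10679651, -0.53335135]), 'wrist_torque': array([ 0.0179447 , -0.01419472,  0.0106251 ]), 'gripper_width': 85.48914365798949}
scene [[497.63898983466504, 0.0, 255.10312320445283], [0.0, 497.63898983466504, 199.2297854688766], [0.0, 0.0, 1.0]] [ 0.82244345  2.5751434  -1.04272865] [ 451.61406263 -172.60796081 1917.80020525]
top [[486.86943800009226, 0.0, 247.37144481374764], [0.0, 486.86943800009226, 191.0830764760201], [0.0, 0.0, 1.0]] [ 2.14922738 -2.11891427  0.15258962] [   2.35419729  606.7366684  1616.12540289]
wrist [[302.9965281600039, 0.0, 256.4650828899392], [0.0, 302.9965281600039, 194.31470701390717], [0.0, 0.0, 1.0]] [-2.29493182 -1.73948017 -0.27316657] [-548.50005689  -39.93763603  379.9951375 ]
```

View pics/scene0.png

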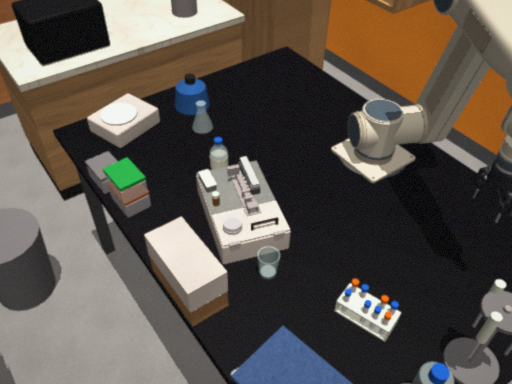

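View pics/top0.png

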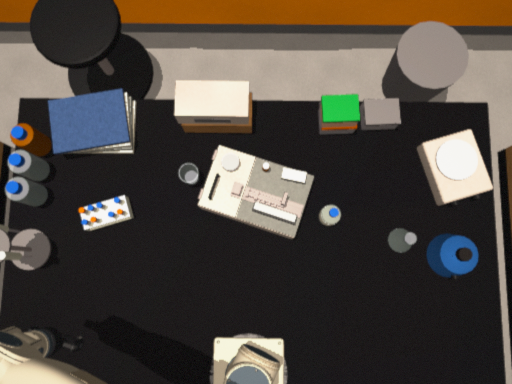

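View pics/wrist0.png

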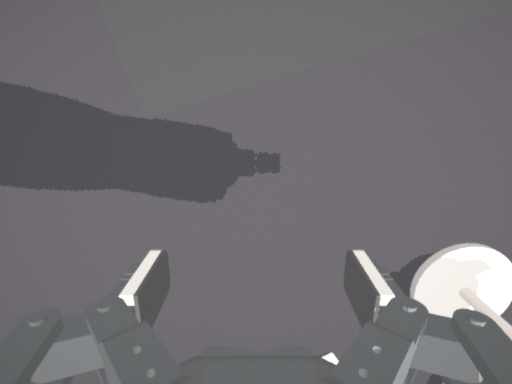

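The chest sits at about (257,190) in the top view. The lid faces left and the press bar is the white bar at about (275,212), with the bottle at the right end (330,214). Next I'll enlarge that area and make a coarse fit.

```bash
cat > h.py <<'E'
import cv2,numpy as np,pickle
from workcell import arm
def snap(n,tag):
    c=arm.camera(n); cv2.imwrite(f"pics/{tag}.png",c["image"][:,:,::-1]); pickle.dump(c,open(tag+".pkl","wb")); return c
def RT(c): return cv2.Rodrigues(np.array(c["rvec"],float))[0],np.array(c["tvec"],float).ravel()
def pts(c):
    z=c["range_z"].astype(float);K=c["camera_matrix"];R,t=RT(c)
    v,u=np.mgrid[:z.shape[0],:z.shape[1]]
    P=np.stack([(u-K[0,2])/K[0,0]*z,(v-K[1,2])/K[1,1]*z,z],-1)
    W=(P-t)@R; W[z<=0]=np.nan; return W
def ray(c,uv,h):
    K=c["camera_matrix"];R,t=RT(c); d=np.array([(uv[0]-K[0,2])/K[0,0],(uv[1]-K[1,2])/K[1,1],1])@R; o=-t@R
    return o+d*(h-o[2])/d[2]
def proj(c,P):
    return cv2.projectPoints(np.array(P,float).reshape(-1,1,3),np.array(c["rvec"],float),np.array(c["tvec"],float),np.array(c["camera_matrix"],float),None)[0].reshape(-1,2)
def crop(c,name,x0,x1,y0,y1,s):
    cv2.imwrite(f"pics/{name}.png",cv2.resize(c["image"][y0:y1,x0:x1,::-1],None,fx=s,fy=s,interpolation=cv2.INTER_CUBIC))
E
python3 - <<'E'
from h import *
c=pickle.load(open("top0.pkl","rb")); W=pts(c)
crop(c,"top0c",185,350,135,250,4.5)
m=(W[...,2]>75)&(W[...,2]<150); m[:,:190]=0; m[:,322:]=0; m[:140]=0;m[245:]=0
m=cv2.morphologyEx(m.astype(np.uint8),cv2.MORPH_OPEN,np.ones((3,3)))
cs=max(cv2.findContours(m,0,2)[0],key=cv2.contourArea)
b=cv2.boxPoints(cv2.minAreaRect(cs)); print(b, np.nanmedian(W[m>0][:,2]))
w=np.array([ray(c,p,90) for p in b]);print(w.round(1)); print([np.linalg.norm(w[i]-w[i-1]).round(1) for i in range(4)])
E
```

```text
[[195.5     205.5    ]
 [216.50002 142.5    ]
 [314.9     175.29999]
 [293.89996 238.29999]] 92.44829960574822
[[ 549.3  181.7   90. ]
 [ 765.   117.4   90. ]
 [ 656.3 -214.4   90. ]
 [ 445.5 -144.4   90. ]]
[np.float64(342.2), np.float64(225.1), np.float64(349.1), np.float64(222.1)]
```

View pics/top0c.png

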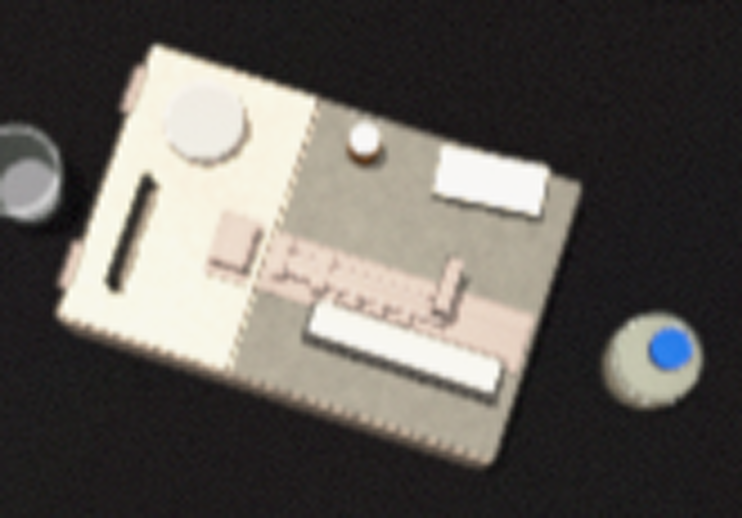

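Run:
```python
from h import *
from scipy.spatial.transform import Rotation as Rn
c=pickle.load(open("wrist0.pkl","rb")); R,t=RT(c); o=arm.observe(); Q=Rn.from_quat(o["eef_rot"]).as_matrix()
C=-t@R; print("cam in tool",Q.T@(C-o["position"]),"axis in tool",Q.T@R[2], "img x in tool",Q.T@R[0])
# plan
psi=-0.317; tgt=np.array([578.8,-27.7])+np.array([[np.cos(psi),-np.sin(psi)],[np.sin(psi),np.cos(psi)]])@np.array([-5,-110])
p=o["position"].copy(); yaw=np.arctan2(Q[1,1],Q[0,1]); yt=psi; N=20
T=np.array([tgt[0],tgt[1],270.])
d=T-p; st=d/N; dy=(yt-yaw)/N; print(T,np.degrees(yaw),np.degrees(dy))
for i in range(N):
    a=yaw+dy*i; ey=np.array([np.cos(a),np.sin(a),0]); ex=np.array([-np.sin(a),np.cos(a),0]); print(i,[round(float(v),1) for v in (st@ex,st@ey,-st[2])])
```

```text
cam in tool [  78.27503685   -1.12502457 -142.7022588 ] axis in tool [-3.07484868e-01  3.55432050e-05  9.51552970e-01] img x in tool [-9.10921693e-04  9.99999530e-01 -3.31708097e-04]
[ 539.76020704 -130.66064571  270.        ] 74.36806607981049 -4.626541409272879
0 [-27.8, -26.5, -2.0]
1 [-29.8, -24.2, -2.0]
2 [-31.7, -21.7, -2.0]
3 [-33.3, -19.1, -2.0]
4 [-34.7, -16.3, -2.0]
5 [-35.9, -13.5, -2.0]
6 [-36.9, -10.5, -2.0]
7 [-37.6, -7.5, -2.0]
8 [-38.1, -4.5, -2.0]
9 [-38.4, -1.4, -2.0]
10 [-38.3, 1.7, -2.0]
11 [-38.1, 4.8, -2.0]
12 [-37.6, 7.9, -2.0]
13 [-36.8, 10.9, -2.0]
14 [-35.8, 13.8, -2.0]
15 [-34.6, 16.6, -2.0]
16 [-33.1, 19.4, -2.0]
17 [-31.5, 22.0, -2.0]
18 [-29.6, 24.5, -2.0]
19 [-27.5, 26.8, -2.0]
```

Call:
apply_moves:
  steps:
    - {"dx":-28,"dy":-26,"dz":-4,"roll":4.6}
    - {"dx":-30,"dy":-24,"dz":-4,"roll":4.6}
    - {"dx":-32,"dy":-22,"dz":-4,"roll":4.6}
    - {"dx":-33,"dy":-19,"dz":-4,"roll":4.6}
    - {"dx":-35,"dy":-16,"dz":-4,"roll":4.6}
    - {"dx":-36,"dy":-13,"dz":-4,"roll":4.6}
    - {"dx":-37,"dy":-10,"dz":-4,"roll":4.6}
    - {"dx":-38,"dy":-7,"dz":-4,"roll":4.6}
    - {"dx":-38,"dy":-4,"dz":-4,"roll":4.6}
    - {"dx":-38,"dy":-1,"dz":-4,"roll":4.6}

```text
validation failed for argument at $.st...
```

Call:
apply_moves:
  steps:
    - {"dx":-28,"dy":-26,"dz":-4,"roll":4.6,"grip":-1}
    - {"dx":-30,"dy":-24,"dz":-4,"roll":4.6,"grip":-1}

```text
clock: 0.32
position: [186.2, 466.3, 236.4]
eef_rot: [0.213, 0.977, -0.002, -0.001]
ft_force: [1.2, 0.6, 0.2]
gripper_width: 85.6
```

Call:
apply_moves:
  steps:
    - {"dx":-32,"dy":-22,"dz":-4,"roll":4.6,"grip":-1}
    - {"dx":-33,"dy":-19,"dz":-4,"roll":4.6,"grip":-1}
    - {"dx":-35,"dy":-16,"dz":-4,"roll":4.6,"grip":-1}
    - {"dx":-36,"dy":-13,"dz":-4,"roll":4.6,"grip":-1}
    - {"dx":-37,"dy":-10,"dz":-4,"roll":4.6,"grip":-1}
    - {"dx":-38,"dy":-7,"dz":-4,"roll":4.6,"grip":-1}
    - {"dx":-38,"dy":-4,"dz":-4,"roll":4.6,"grip":-1}
    - {"dx":-38,"dy":-1,"dz":-4,"roll":4.6,"grip":-1}

```text
clock: 0.98
position: [345.9, 190.8, 268.6]
eef_rot: [0.522, 0.853, -0.003, -0.0]
ft_force: [0.9, 0.6, 0.0]
gripper_width: 85.2
```

Call:
apply_moves:
  steps:
    - {"dx":-38,"dy":2,"dz":-2,"roll":4.6,"grip":-1}
    - {"dx":-38,"dy":5,"dz":-2,"roll":4.6,"grip":-1}
    - {"dx":-38,"dy":8,"dz":-2,"roll":4.6,"grip":-1}
    - {"dx":-37,"dy":11,"dz":-2,"roll":4.6,"grip":-1}
    - {"dx":-36,"dy":14,"dz":-2,"roll":4.6,"grip":-1}
    - {"dx":-35,"dy":17,"dz":-2,"roll":4.6,"grip":-1}
    - {"dx":-33,"dy":19,"dz":-2,"roll":4.6,"grip":-1}
    - {"dx":-31,"dy":22,"dz":-2,"roll":4.6,"grip":-1}

```text
clock: 1.65
position: [498.5, -93.9, 286.9]
eef_rot: [0.775, 0.631, -0.002, 0.001]
ft_force: [0.5, 0.5, 0.9]
gripper_width: 85.3
```

Call:
apply_moves:
  steps:
    - {"dx":-14,"dy":24,"dz":0,"roll":3.2,"grip":0.1}
    - {"dx":-12,"dy":24,"dz":0,"roll":3.2,"grip":0.1}
    - {"dx":0,"dy":0,"dz":0,"roll":0,"grip":0.1}
    - {"dx":0,"dy":0,"dz":0,"roll":0,"grip":0.1}
    - {"dx":0,"dy":0,"dz":0,"roll":0,"grip":0.1}

```text
clock: 2.07
position: [542.7, -140.7, 283.4]
eef_rot: [0.815, 0.579, -0.003, -0.0]
ft_force: [-0.1, -1.0, 0.8]
gripper_width: 38.2
```

Run:
```python
from h import *
c=snap("wrist","w1"); snap("top","t1"); o=arm.observe(); print(o["clock"],o["position"],o["eef_rot"],o["gripper_width"],o["ft_force"])
```

```text
2.1667 [ 542.32630382 -139.97786526  283.97660229] [ 8.14822166e-01  5.79702743e-01 -3.09181697e-03 -9.01726790e-05] 38.295268385395254 [-0.20758854 -0.08592599 -0.31445072]
```

View pics/w1.png

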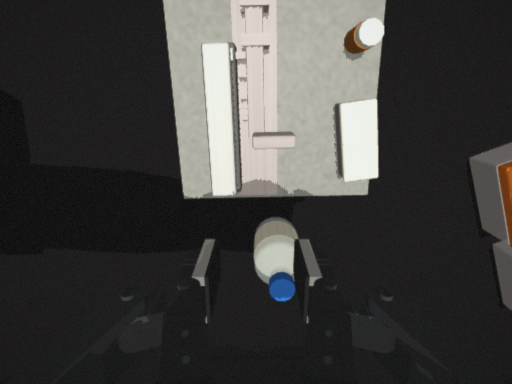

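The wrist view shows the deck end edge along row 197. The press bar runs from about (205,45) to (236,194), the tab's top face is near (273,140), and the bottle is below the chest edge at (277,250). I'll measure these now.

Run:
```python
from h import *
c=pickle.load(open("w1.pkl","rb")); W=pts(c); crop(c,"w1c",150,400,0,210,3)
g=cv2.cvtColor(c["image"],cv2.COLOR_RGB2HSV)
h=W[...,2]
def blob(m,name,z):
    m=cv2.morphologyEx(m.astype(np.uint8),cv2.MORPH_OPEN,np.ones((3,3)))
    for k in sorted(cv2.findContours(m,0,2)[0],key=cv2.contourArea)[-2:]:
        b=cv2.boxPoints(cv2.minAreaRect(k)); w=np.array([ray(c,p,z) for p in b]); 
        mm=np.zeros(m.shape,np.uint8); cv2.drawContours(mm,[k],-1,1,-1)
        e=w[1]-w[0],w[2]-w[1]
        print(name,b.round(1).tolist(),"med z",np.nanmedian(h[mm>0]).round(1)); print("  ctr",w.mean(0).round(1),[np.linalg.norm(x).round(1) for x in e],[np.degrees(np.arctan2(x[1],x[0])).round(2) for x in e])
sub=np.zeros(h.shape,bool); sub[:230,160:400]=1
blob(sub&(g[...,2]>225)&(g[...,1]<40)&(h>125)&(h<145),"bar",136)
blob(sub&(h>142)&(h<160)&(np.arange(512)[None]>245)&(np.arange(512)[None]<300)&(np.arange(384)[:,None]<165)&(np.arange(384)[:,None]>60),"tabtop",150)
blob(sub&(h>80)&(h<160)&(np.arange(384)[:,None]<215),"deck",90)
for u,v in [(275,255),(282,287),(273,137),(220,120),(300,120),(218,60),(228,180)]: print(u,v,W[v,u].round(1))
```

```text
bar [[360.0, 19.0], [383.0, 19.0], [383.0, 44.0], [360.0, 44.0]] med z 136.4
  ctr [678.3 -50.5 136. ] [np.float64(19.4), np.float64(19.3)] [np.float64(-19.29), np.float64(-101.87)]
bar [[202.60000610351562, 44.099998474121094], [226.6999969482422, 42.79999923706055], [234.39999389648438, 193.60000610351562], [210.3000030517578, 194.8000030517578]] med z 136.2
  ctr [526.5 -79.8 136. ] [np.float64(20.9), np.float64(137.1)] [np.float64(-16.63), np.float64(-107.75)]
tabtop [[252.0, 135.0], [295.0, 135.0], [295.0, 148.0], [252.0, 148.0]] med z 150.0
  ctr [ 569.9 -109.6  150. ] [np.float64(38.7), np.float64(11.7)] [np.float64(-19.23), np.float64(-106.99)]
deck [[164.0, 0.0], [385.0, 0.0], [385.0, 198.0], [164.0, 198.0]] med z 91.1
  ctr [581.9 -85.9  90. ] [np.float64(213.0), np.float64(203.1)] [np.float64(-19.3), np.float64(-101.76)]
275 255 [ 529.1 -247.   101.3]
282 287 [ 528.8 -265.7  140.1]
273 137 [ 570.7 -105.7  149.2]
220 120 [529.1 -76.4 136. ]
300 120 [ 604.1 -106.1   91.3]
218 60 [546.2 -28.  136.4]
228 180 [ 515.6 -132.8  136.8]
```

View pics/w1c.png

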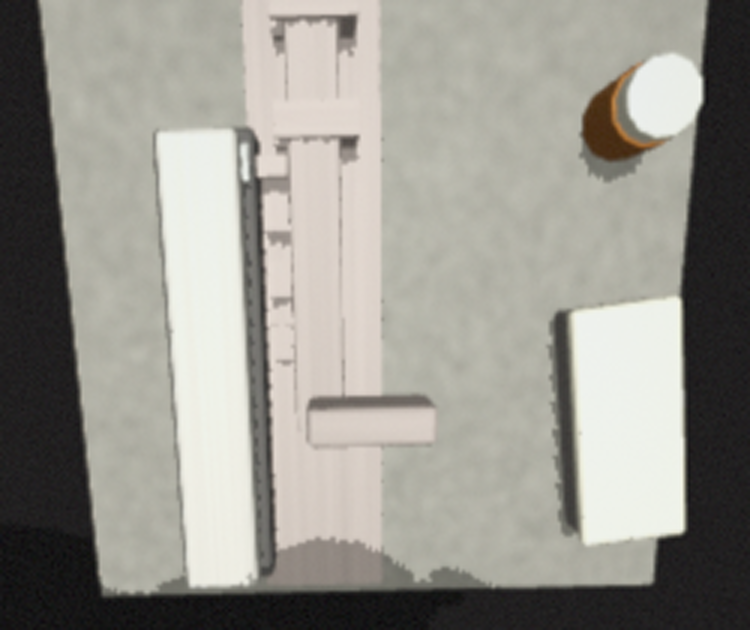

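Call:
apply_moves:
  steps:
    - {"dx":12,"dy":-7,"dz":10,"roll":-1.4,"grip":0.1}
    - {"dx":0,"dy":0,"dz":35,"roll":0,"grip":0.1}
    - {"dx":0,"dy":0,"dz":35,"roll":0,"grip":0.1}
    - {"dx":0,"dy":0,"dz":30,"roll":0,"grip":0.1}
    - {"dx":0,"dy":0,"dz":14,"roll":0,"grip":0.1}
    - {"dx":0,"dy":0,"dz":0,"roll":0,"grip":0.1}

```text
clock: 2.67
position: [536.8, -120.3, 160.7]
eef_rot: [0.804, 0.594, -0.0, 0.004]
ft_force: [-0.1, 0.2, 0.1]
gripper_width: 38.4
```

```bash
cat >> h.py <<'E'
def chest():
    from scipy.spatial.transform import Rotation as Rn
    o=arm.observe(); d=o["position"][:2]-np.array([577.8,-31.2]); Q=Rn.from_quat(o["eef_rot"]).as_matrix()
    ps=np.radians(-17.75); ex=np.array([np.cos(ps),np.sin(ps)]); ey=np.array([-ex[1],ex[0]])
    f=o["ft_force"]
    print("t",round(o["clock"],2),"TCP chest x,y",(d@ex).round(1),(d@ey).round(1),"over deck",(o["position"][2]-90).round(1),"yaw",np.degrees(np.arctan2(Q[1,1],Q[0,1])).round(2),"tilt",Q[:2,2].round(4),"F chest",(f[:2]@ex).round(1),(f[:2]@ey).round(1),f[2].round(1),"w",round(o["gripper_width"],1))
E
python3 - <<'E'
from h import *
snap("wrist","w2"); chest()
E
```

```text
t 2.72 TCP chest x,y -11.6 -97.3 over deck 72.0 yaw -17.07 tilt [ 0.005  -0.0069] F chest 0.2 0.3 -0.7 w 38.8
```

View pics/w2.png

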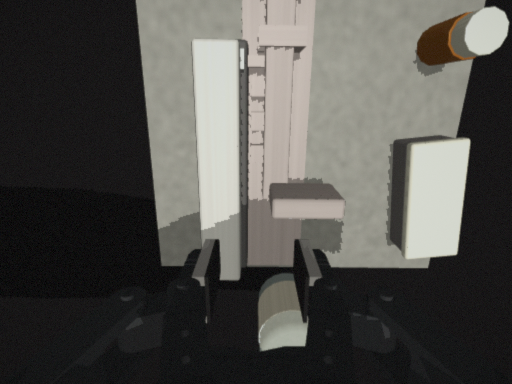

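Both finger pads are visible at about (208,245) and (308,245), one above the bar's near end and the other in line with the tab (305,200). I'll check the geometry before pressing.

Run:
```python
from h import *
from scipy.spatial.transform import Rotation as Rn
c=pickle.load(open("w2.pkl","rb")); W=pts(c); o=arm.observe(); Q=Rn.from_quat(o["eef_rot"]).as_matrix()
for q in [(11,-19,0),(-11,-19,0),(11,19,0),(-11,19,0)]:
    print(q,proj(c,o["position"]+Q@np.array(q,float)).round(1))
crop(c,"w2c",150,400,160,340,3.2)
ps=np.radians(-17.75); ex=np.array([np.cos(ps),np.sin(ps)]); ey=np.array([-ex[1],ex[0]]); O=np.array([577.8,-31.2])
def ch(p): d=p[:2]-O; return np.round([d@ex,d@ey,p[2]-90],1)
for u,v in [(205,245),(213,260),(312,245),(304,260),(207,270),(308,270)]: print(u,v,ch(W[v,u]))
for u,v,z in [(195,44,136),(238,41,136),(203,277,136),(242,280,136),(272,198,150),(342,198,150),(272,217,150),(343,217,150)]: print("ray",u,v,ch(ray(c,(u,v),z)), ch(W[v,u]))
```

```text
(11, -19, 0) [[219.2 233.3]]
(-11, -19, 0) [[220.8 271. ]]
(11, 19, 0) [[293.5 233.2]]
(-11, 19, 0) [[292.  270.9]]
205 245 [-36.4 -87.5  82.8]
213 260 [-31.1 -89.   94. ]
312 245 [  32.7 -130.1    0.4]
304 260 [  8.8 -87.1  96.9]
207 270 [-32.3 -88.  103.7]
308 270 [  9.2 -87.3 104.5]
ray 195 44 [-43.1   4.7  46. ] [-43.1   4.7  46.5]
ray 238 41 [-21.7   6.3  46. ] [-22.7   9.4  25.7]
ray 203 277 [ -45.  -129.4   46. ] [-33.2 -88.  108.9]
ray 242 280 [ -20.3 -131.5   46. ] [ -25.8 -222.9  -90. ]
ray 272 198 [ -3.5 -71.3  60. ] [ -3.1 -73.1  54.6]
ray 342 198 [ 34. -71.  60.] [ 34.8 -71.9  57.3]
ray 272 217 [ -3.2 -82.2  60. ] [ -3.1 -82.8  58.5]
ray 343 217 [ 35.6 -81.9  60. ] [ 36.1 -82.5  58.4]
```

View pics/w2c.png

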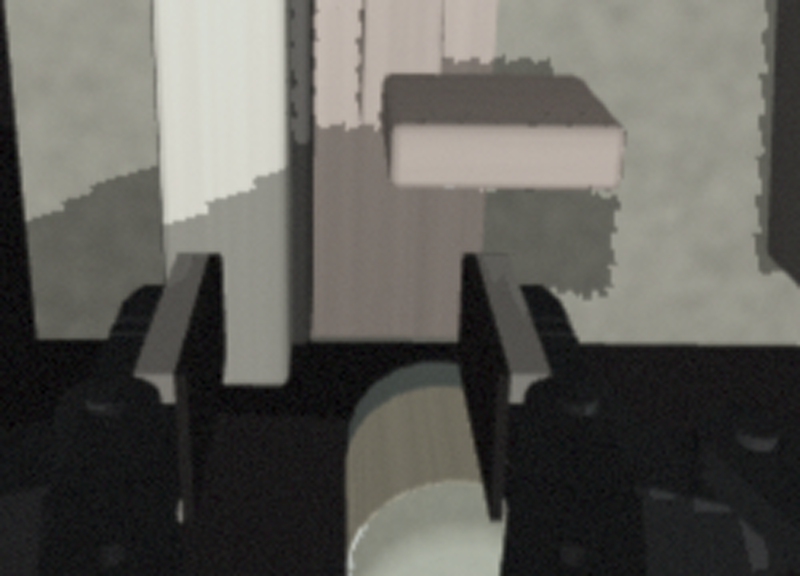

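Call:
apply_moves:
  steps:
    - {"dx":-4,"dy":1,"dz":12,"roll":0.7,"grip":0.1}
    - {"dx":0,"dy":0,"dz":10,"roll":0,"grip":0.1}
    - {"dx":0,"dy":0,"dz":0,"roll":0,"grip":0.1}

```text
clock: 2.97
position: [538.0, -123.5, 144.0]
eef_rot: [0.807, 0.591, 0.002, 0.007]
ft_force: [-0.2, -0.0, 0.1]
gripper_width: 38.5
```

```bash
python3 -c "
from h import *
chest()"
```

```text
t 2.97 TCP chest x,y -9.8 -100.1 over deck 54.0 yaw -17.6 tilt [ 0.0109 -0.009 ] F chest -0.2 -0.1 0.1 w 38.5
```

Call:
apply_moves:
  steps:
    - {"dx":0,"dy":0,"dz":8,"roll":0,"grip":0.1}
    - {"dx":0,"dy":0,"dz":0,"roll":0,"grip":0.1}

```text
clock: 3.13
position: [538.8, -123.4, 137.6]
eef_rot: [0.807, 0.591, 0.003, 0.008]
ft_force: [-0.5, -0.3, -0.0]
gripper_width: 38.4
```

Call:
apply_moves:
  steps:
    - {"dx":0,"dy":0,"dz":3,"roll":0,"grip":0.1}
    - {"dx":0,"dy":0,"dz":0,"roll":0,"grip":0.1}

```text
clock: 3.3
position: [539.5, -123.4, 135.6]
eef_rot: [0.806, 0.591, 0.003, 0.009]
ft_force: [0.4, 0.2, -0.4]
gripper_width: 38.4
```

Call:
apply_moves:
  steps:
    - {"dx":0,"dy":0,"dz":3,"roll":0,"grip":0.1}
    - {"dx":0,"dy":0,"dz":0,"roll":0,"grip":0.1}

```text
clock: 3.47
position: [539.9, -123.6, 133.4]
eef_rot: [0.806, 0.591, 0.003, 0.01]
ft_force: [-2.0, 0.5, 3.7]
gripper_width: 38.3
```

```bash
python3 -c "
from h import *
chest();snap('wrist','w3')"
```

```text
t 3.47 TCP chest x,y -7.9 -99.5 over deck 43.4 yaw -17.5 tilt [ 0.017  -0.0114] F chest -2.0 -0.1 3.7 w 38.3
```

View pics/w3.png

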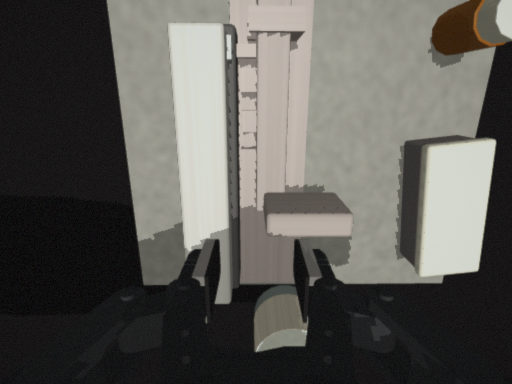

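Call:
apply_moves:
  steps:
    - {"dx":0,"dy":-1,"dz":3,"roll":0,"grip":0.1}
    - {"dx":0,"dy":-1,"dz":3,"roll":0,"grip":0.1}
    - {"dx":0,"dy":0,"dz":1,"roll":0,"grip":0.1}

```text
clock: 3.77
position: [539.9, -123.6, 127.9]
eef_rot: [0.806, 0.591, 0.005, 0.012]
ft_force: [-2.2, 1.4, 5.9]
gripper_width: 38.1
```

```bash
python3 -c "
from h import *
chest()"
```

```text
t 3.77 TCP chest x,y -7.9 -99.6 over deck 37.9 yaw -17.49 tilt [ 0.0222 -0.0128] F chest -2.5 0.7 5.9 w 38.1
```

Call:
apply_moves:
  steps:
    - {"dx":0,"dy":-1,"dz":2.5,"roll":0,"grip":0.1}
    - {"dx":0,"dy":-1,"dz":2,"roll":0,"grip":0.1}

```text
clock: 3.93
position: [539.7, -123.7, 124.6]
eef_rot: [0.806, 0.591, 0.006, 0.014]
ft_force: [-0.1, -0.3, 24.2]
gripper_width: 38.3
```

```bash
python3 -c "
from h import *
chest();snap('wrist','w4');snap('scene','s4')
c=pickle.load(open('s4.pkl','rb')); crop(c,'s4c',180,310,140,270,4.5)"
```

```text
t 3.93 TCP chest x,y -8.1 -99.7 over deck 34.6 yaw -17.5 tilt [ 0.0266 -0.0144] F chest -0.0 -0.4 24.2 w 38.3
```

View pics/w4.png

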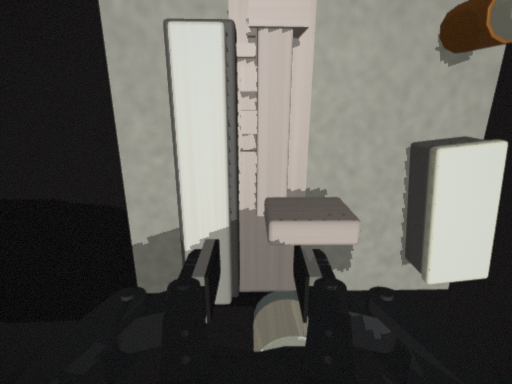

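View pics/s4c.png

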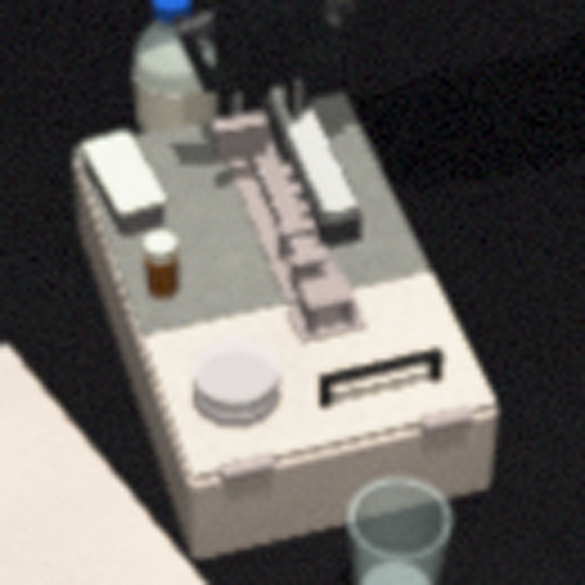

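Call:
apply_moves:
  steps:
    - {"dx":2,"dy":0,"dz":0,"roll":0,"grip":0.1}

```text
clock: 4.12
position: [540.5, -122.6, 125.8]
eef_rot: [0.806, 0.591, 0.006, 0.015]
ft_force: [-3.9, -4.2, 6.0]
gripper_width: 38.2
```

Call:
apply_moves:
  steps:
    - {"dx":2,"dy":-1,"dz":0.5,"roll":0,"grip":0.1}

```text
clock: 4.2
position: [540.5, -121.4, 125.9]
eef_rot: [0.807, 0.591, 0.006, 0.016]
ft_force: [0.6, -5.2, 6.9]
gripper_width: 38.4
```

Call:
apply_moves:
  steps:
    - {"dx":2,"dy":-1,"dz":0.5,"roll":0,"grip":0.1}

```text
clock: 4.28
position: [540.6, -120.2, 126.0]
eef_rot: [0.807, 0.591, 0.006, 0.018]
ft_force: [-0.4, -5.4, 7.1]
gripper_width: 38.4
```

```bash
python3 -c "
from h import *
chest()"
```

```text
t 4.28 TCP chest x,y -8.3 -96.1 over deck 36.0 yaw -17.58 tilt [ 0.0306 -0.0213] F chest 1.3 -5.3 7.1 w 38.4
```

Call:
apply_moves:
  steps:
    - {"dx":4,"dy":-0.5,"dz":0.6,"roll":0,"grip":0.1}
    - {"dx":4,"dy":-0.5,"dz":0.6,"roll":0,"grip":0.1}

```text
clock: 4.45
position: [542.3, -115.0, 125.8]
eef_rot: [0.807, 0.59, 0.005, 0.02]
ft_force: [-2.1, -6.8, 9.1]
gripper_width: 38.3
```

```bash
python3 -c "
from h import *
chest()"
```

```text
t 4.45 TCP chest x,y -8.2 -90.6 over deck 35.8 yaw -17.69 tilt [ 0.0319 -0.0273] F chest 0.1 -7.1 9.1 w 38.3
```

Call:
apply_moves:
  steps:
    - {"dx":4.5,"dy":-0.5,"dz":0.6,"roll":0,"grip":0.1}
    - {"dx":4.5,"dy":-0.5,"dz":0.5,"roll":0,"grip":0.1}

```text
clock: 4.62
position: [544.3, -109.1, 125.8]
eef_rot: [0.808, 0.589, 0.003, 0.024]
ft_force: [-2.1, -7.2, 7.8]
gripper_width: 38.5
```

```bash
python3 -c "
from h import *
chest();snap('wrist','w5')"
```

```text
t 4.62 TCP chest x,y -8.2 -84.5 over deck 35.8 yaw -17.82 tilt [ 0.033  -0.0343] F chest 0.2 -7.4 7.8 w 38.5
```

View pics/w5.png

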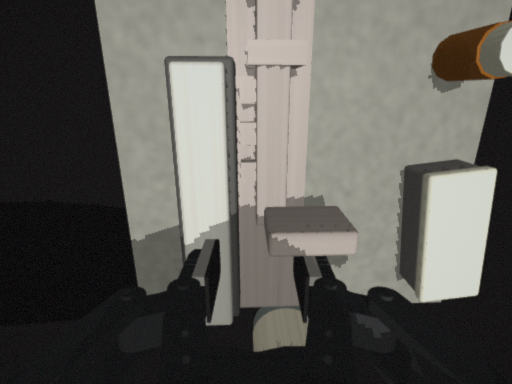

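Call:
apply_moves:
  steps:
    - {"dx":5,"dy":-0.5,"dz":0.5,"roll":0,"grip":0.1}
    - {"dx":5,"dy":-0.5,"dz":0.6,"roll":0,"grip":0.1}

```text
clock: 4.83
position: [546.6, -102.1, 125.7]
eef_rot: [0.809, 0.588, 0.002, 0.027]
ft_force: [-2.7, -8.0, 10.5]
gripper_width: 38.3
```

```bash
cat >> h.py <<'E'
def tab(tag):
    c=pickle.load(open(tag+".pkl","rb")); W=pts(c)
    ps=np.radians(-17.75); ex=np.array([np.cos(ps),np.sin(ps)]); ey=np.array([-ex[1],ex[0]]); d=W[...,:2]-np.array([577.8,-31.2])
    X=d@ex; Y=d@ey; Z=W[...,2]-90
    m=(X>20)&(X<34)&(Z>57.5)&(Z<63)&(Y>-100)&(Y<10); print("tab top y",np.nanpercentile(Y[m],[5,50,95]).round(1),m.sum(),"bolt~",(np.nanmedian(Y[m])+80).round(1))
    m=(X>-40)&(X<-26)&(Z>30)&(Z<50)&(Y>-60)&(Y<5); print("bar top z",np.nanmedian(Z[m]).round(2))
E
python3 -c "
from h import *
chest();snap('wrist','w6');[tab(t) for t in ('w2','w3','w4','w5','w6')]"
```

```text
t 4.83 TCP chest x,y -8.1 -77.0 over deck 35.7 yaw -17.95 tilt [ 0.0342 -0.0413] F chest -0.2 -8.4 10.5 w 38.3
tab top y [-82.2 -76.7 -71.9] 533 bolt~ 3.3
bar top z 46.21
tab top y [-93.4 -77.3 -71.9] 824 bolt~ 2.7
bar top z 44.44
tab top y [-93.4 -77.  -71.9] 918 bolt~ 3.0
bar top z 36.11
tab top y [-78.  -67.5 -62.4] 855 bolt~ 12.5
bar top z 36.33
tab top y [-70.3 -60.  -54.7] 853 bolt~ 20.0
bar top z 36.18
```

The depth reading puts the bolt at about 20 mm with the bar fully down (36.2 mm over the deck), so I'll carry on.

Call:
apply_moves:
  steps:
    - {"dx":5,"dy":-0.5,"dz":0.5,"roll":0,"grip":0.1}
    - {"dx":5,"dy":-0.5,"dz":0.5,"roll":0,"grip":0.1}
    - {"dx":5,"dy":-0.5,"dz":0.5,"roll":0,"grip":0.1}

```text
clock: 5.13
position: [550.0, -92.1, 125.9]
eef_rot: [0.81, 0.586, -0.001, 0.032]
ft_force: [-4.0, -9.3, 9.8]
gripper_width: 38.3
```

```bash
python3 -c "
from h import *
chest();snap('wrist','w7');tab('w7')"
```

```text
t 5.13 TCP chest x,y -7.9 -66.5 over deck 35.9 yaw -18.15 tilt [ 0.0355 -0.0532] F chest -1.0 -10.1 9.8 w 38.3
tab top y [-59.7 -49.3 -44.1] 848 bolt~ 30.7
bar top z 36.2
```

Call:
apply_moves:
  steps:
    - {"dx":7,"dy":-0.5,"dz":0.6,"roll":-0.1,"grip":0.1}
    - {"dx":7,"dy":-0.5,"dz":0.6,"roll":0,"grip":0.1}
    - {"dx":7,"dy":-0.5,"dz":0.6,"roll":-0.1,"grip":0.1}

```text
clock: 5.43
position: [554.8, -78.0, 125.9]
eef_rot: [0.81, 0.585, -0.005, 0.038]
ft_force: [-5.3, -11.5, 11.5]
gripper_width: 38.4
```

```bash
python3 -c "
from h import *
chest();snap('wrist','w8');tab('w8')"
```

```text
t 5.43 TCP chest x,y -7.7 -51.6 over deck 35.9 yaw -18.21 tilt [ 0.0361 -0.0684] F chest -1.6 -12.6 11.5 w 38.4
tab top y [-44.6 -34.2 -28.9] 855 bolt~ 45.8
bar top z 36.21
```

Call:
apply_moves:
  steps:
    - {"dx":6,"dy":-0.5,"dz":0.3,"roll":-0.1,"grip":0.1}
    - {"dx":6,"dy":-0.5,"dz":0.3,"roll":-0.1,"grip":0.1}

```text
clock: 5.65
position: [557.6, -69.5, 126.2]
eef_rot: [0.809, 0.586, -0.008, 0.042]
ft_force: [-3.6, -9.8, 8.0]
gripper_width: 38.3
```

```bash
python3 -c "
from h import *
chest();snap('wrist','w9');tab('w9')"
```

```text
t 5.65 TCP chest x,y -7.5 -42.6 over deck 36.2 yaw -18.13 tilt [ 0.0368 -0.0771] F chest -0.5 -10.4 8.0 w 38.3
tab top y [-35.4 -24.8 -19.8] 833 bolt~ 55.2
bar top z 36.26
```

View pics/w9.png

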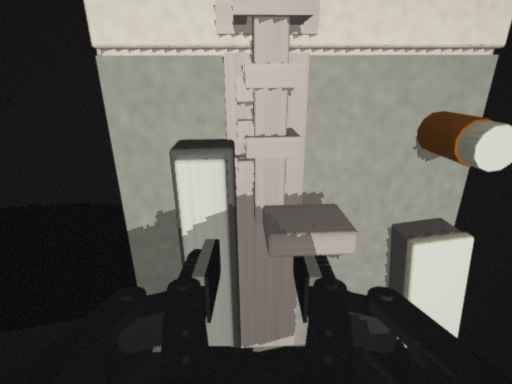

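The bolt is at about 55 mm. Its end enters the keeper at the top of the picture (270,20), the bar is still down, and the tab is against the right finger.

Call:
apply_moves:
  steps:
    - {"dx":5.5,"dy":-0.5,"dz":0.4,"roll":-0.1,"grip":0.1}
    - {"dx":5,"dy":-0.5,"dz":0.4,"roll":-0.1,"grip":0.1}

```text
clock: 5.87
position: [560.0, -62.7, 126.2]
eef_rot: [0.809, 0.586, -0.01, 0.046]
ft_force: [-3.7, -10.4, 10.5]
gripper_width: 38.2
```

```bash
python3 -c "
from h import *
chest();snap('wrist','w10');tab('w10')"
```

```text
t 5.87 TCP chest x,y -7.4 -35.4 over deck 36.2 yaw -18.05 tilt [ 0.0374 -0.086 ] F chest -0.4 -11.0 10.5 w 38.2
tab top y [-27.9 -17.4 -12.5] 832 bolt~ 62.6
bar top z 36.27
```

Call:
apply_moves:
  steps:
    - {"dx":4,"dy":-0.5,"dz":0.4,"roll":-0.1,"grip":0.1}

```text
clock: 6.0
position: [560.8, -60.2, 126.3]
eef_rot: [0.809, 0.586, -0.011, 0.048]
ft_force: [-3.0, -9.3, 8.7]
gripper_width: 38.5
```

Call:
apply_moves:
  steps:
    - {"dx":3,"dy":-0.3,"dz":0.4,"roll":0,"grip":0.1}

```text
clock: 6.08
position: [561.2, -59.1, 126.4]
eef_rot: [0.809, 0.586, -0.012, 0.049]
ft_force: [-4.8, -8.3, 9.9]
gripper_width: 38.6
```

```bash
python3 -c "
from h import *
chest();snap('wrist','w11');tab('w11')"
```

```text
t 6.08 TCP chest x,y -7.3 -31.6 over deck 36.4 yaw -18.06 tilt [ 0.0377 -0.0943] F chest -2.0 -9.3 9.9 w 38.6
tab top y [-24.  -13.4  -8.3] 832 bolt~ 66.6
bar top z 36.3
```

Call:
apply_moves:
  steps:
    - {"dx":2.5,"dy":-0.3,"dz":0.4,"roll":0,"grip":0.1}

```text
clock: 6.22
position: [561.5, -58.2, 126.5]
eef_rot: [0.809, 0.585, -0.014, 0.051]
ft_force: [-3.0, -8.0, 10.3]
gripper_width: 38.3
```

```bash
python3 -c "
from h import *
chest();snap('wrist','w12');tab('w12');chest()"
```

```text
t 6.22 TCP chest x,y -7.2 -30.7 over deck 36.5 yaw -18.12 tilt [ 0.0377 -0.0983] F chest -0.4 -8.5 10.3 w 38.3
tab top y [-23.2 -12.6  -7.4] 843 bolt~ 67.4
bar top z 36.26
t 6.27 TCP chest x,y -7.3 -30.4 over deck 36.5 yaw -18.12 tilt [ 0.0379 -0.0984] F chest -0.3 -9.1 9.6 w 38.4
```

Call:
apply_moves:
  steps:
    - {"dx":2.5,"dy":-0.3,"dz":0.4,"roll":0,"grip":0.1}

```text
clock: 6.35
position: [561.8, -57.4, 126.5]
eef_rot: [0.81, 0.584, -0.015, 0.053]
ft_force: [-4.1, -7.9, 8.7]
gripper_width: 38.4
```

Call:
apply_moves:
  steps:
    - {"dx":2.5,"dy":-0.3,"dz":0.4,"roll":0,"grip":0.1}

```text
clock: 6.43
position: [561.9, -57.2, 126.5]
eef_rot: [0.81, 0.584, -0.016, 0.054]
ft_force: [-5.7, -14.3, 10.8]
gripper_width: 38.1
```

```bash
python3 -c "
from h import *
chest();snap('wrist','w13');tab('w13');chest()"
```

```text
t 6.43 TCP chest x,y -7.3 -29.7 over deck 36.5 yaw -18.27 tilt [ 0.0369 -0.1075] F chest -1.0 -15.3 10.8 w 38.1
tab top y [-21.9 -11.5  -6.5] 829 bolt~ 68.5
bar top z 36.28
t 6.48 TCP chest x,y -7.3 -29.7 over deck 36.5 yaw -18.28 tilt [ 0.0368 -0.108 ] F chest -0.4 -12.2 9.8 w 39.0
```

The push force jumped to 15 N and the motion stopped, with the bolt at about 68 mm, so it is home. Now I'll lift straight up. The tool has tilted about 0.1 rad, so each lift needs some -dx to compensate.

Call:
apply_moves:
  steps:
    - {"dx":-2,"dy":0,"dz":-4,"roll":0,"grip":0.1}
    - {"dx":-2,"dy":0,"dz":-6,"roll":0,"grip":0.1}
    - {"dx":-1.5,"dy":0,"dz":-8,"roll":0,"grip":0.1}
    - {"dx":-2,"dy":0,"dz":-10,"roll":0,"grip":0.1}

```text
clock: 6.82
position: [557.2, -61.7, 154.4]
eef_rot: [0.81, 0.583, -0.018, 0.054]
ft_force: [-0.1, 0.3, -0.1]
gripper_width: 38.4
```

```bash
python3 -c "
from h import *
chest();snap('wrist','w14');tab('w14')"
```

```text
t 6.82 TCP chest x,y -10.3 -35.3 over deck 64.4 yaw -18.32 tilt [ 0.0337 -0.1076] F chest -0.2 0.2 -0.1 w 38.4
tab top y [-17.  -11.3  -6.6] 572 bolt~ 68.7
bar top z 46.14
```

View pics/w14.png

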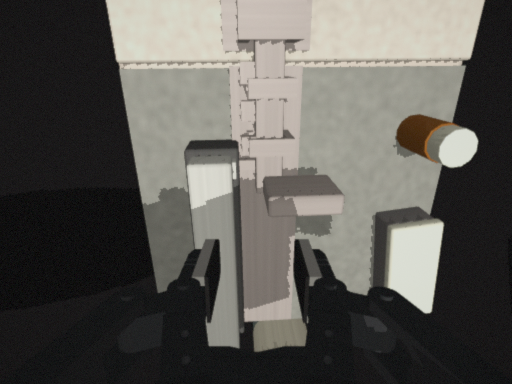

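The bar is back up (46.1 mm) with the bolt at 68.7 mm. Next I'll take the hand well clear.

Call:
apply_moves:
  steps:
    - {"dx":-3,"dy":0,"dz":-25,"roll":0,"grip":0.1}
    - {"dx":-4,"dy":0,"dz":-35,"roll":0,"grip":0.1}
    - {"dx":-4,"dy":0,"dz":-35,"roll":0,"grip":0.1}
    - {"dx":-4,"dy":0,"dz":-35,"roll":0,"grip":0.1}
    - {"dx":0,"dy":0,"dz":0,"roll":0,"grip":0.1}
    - {"dx":0,"dy":0,"dz":0,"roll":0,"grip":0.1}

```text
clock: 7.37
position: [545.9, -61.8, 293.2]
eef_rot: [0.81, 0.583, -0.018, 0.053]
ft_force: [0.1, -0.1, -1.0]
gripper_width: 38.4
```

```bash
python3 -c "
from h import *
chest();snap('wrist','w15');tab('w15');c=snap('scene','s15');crop(c,'s15c',180,310,120,280,3.7)"
```

```text
t 7.37 TCP chest x,y -21.1 -38.8 over deck 203.2 yaw -18.31 tilt [ 0.0322 -0.1079] F chest 0.1 -0.0 -1.0 w 38.4
tab top y [-17.4 -11.7  -6.6] 189 bolt~ 68.3
bar top z 46.25
```

View pics/s15c.png

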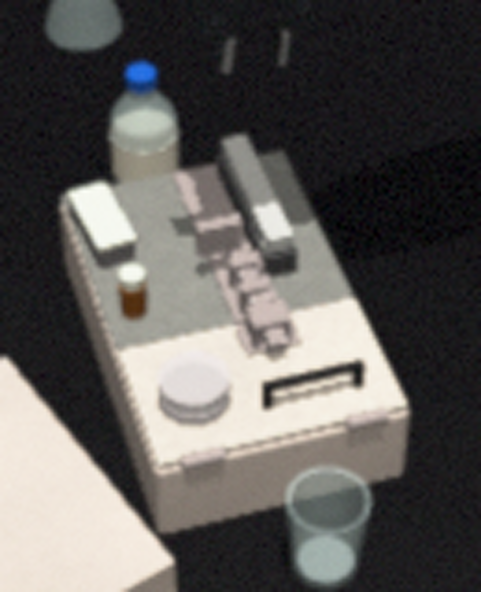

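View pics/w15.png

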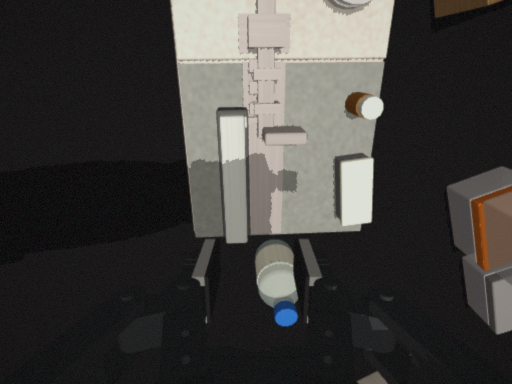

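The bolt end comes out through the keeper, to about (266,5) in the wrist view. The bar is up, the other objects are standing where they were, and the hand is clear.

```bash
python3 -c "
from workcell import arm
print(arm.hand_in())"
```

```text
the job is handed in; nothing more can be done
None
```

The lid is bolted and the job is handed in, at about 7.4 s on the robot's clock. One fingertip held the press bar down while the other pushed the tab home. I then lifted off so the bar could spring back up, and raised the hand clear.

**Last checks**
- **Bolt:** the depth reading put it at about 68.3 mm (fully home is 68 mm), with its end showing through the keeper. At the stop the motion ceased and the push force rose to about 15 N.
- **Press bar during the stroke:** the depth readings along the stroke gave 36.1–36.3 mm over the deck, which is fully down.
- **Press bar after release:** it reads 46.2 mm, which is fully up, so the tooth should have locked the bolt. I did not test the lock by pulling on it.
- **Hand and other objects:** the force on the tool was near zero and the TCP was 203 mm above the deck. In the final pictures nothing else looked moved. The vial, slide box, dishes, bottle, beaker and flask were in view; the tube rack was not rechecked.

**Not as planned**
- When I first pressed the bar onto its bottom stop, the force briefly reached about 24 N. I eased it to 6–11 N before pushing the bolt.
- The tool tilted by about 0.1 rad under load during the stroke. I allowed for this when lifting off.
- One early move call was refused because its rows had no grip value; nothing moved.

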